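Find and release the latched key on a test console

TASK

Before the bench is switched on, check the row of four identical red push-on/push-off keys on the grey test console: tap each key lightly with the fingertips, one after another from the robot's left to its right, to feel which one is still latched down. When all four have been tapped, press the latched key in and let go, so that it pops back up like the others. Do not click any of the other keys in on the way, and leave the loose things on and around the console where they are.

Things in the scene. Friction and masses are not known exactly. Their poses are not given: they have to be found in the camera images.
- console: grey steel test console, fixed, 150 (x) x 300 (y) x 70 mm high (deck); origin: centre of its underside on the bench, x away from the robot at yaw 0, y to the robot's left, z up. Besides the keys the deck carries, at x = +36 mm, two fixed flat panel meters (48 mm, 9 mm high, y = +-60 mm), two fixed black knobs (25 mm wide, 20 mm high, y = +-118 mm) and between the meters the loose relay
- row (a point): middle of the key row, on the deck (70 mm above the bench); axes as the console's, whose origin is 36 mm further in x and 70 mm lower. The key centres lie at y = +75, +25, -25, -75 mm from it (robot's left to right). Each key stands in a fixed black frame 38 x 38 mm, 5 mm high. A released key must not be pushed 5.5 mm: it then clicks in and stays; the latched key pops up when pushed to its stop (5.5 N) and let go
- key_a: one of four identical red caps, 28 x 28 mm; which name sits where in the row changes. Origin: centre of its top face, z up, axes as the console's. Top face above the deck: 18 mm released, 14 mm latched, 10 mm fully in (hard stop). Its spring lifts with 1.5 N plus 0.45 N per mm pushed in from released, so released keys yield from 1.5 N and the latched one only above 3.3 N
- key_b: one of four identical red caps, 28 x 28 mm; which name sits where in the row changes. Origin: centre of its top face, z up, axes as the console's. Top face above the deck: 18 mm released, 14 mm latched, 10 mm fully in (hard stop). Its spring lifts with 1.5 N plus 0.45 N per mm pushed in from released, so released keys yield from 1.5 N and the latched one only above 3.3 N
- key_c: one of four identical red caps, 28 x 28 mm; which name sits where in the row changes. Origin: centre of its top face, z up, axes as the console's. Top face above the deck: 18 mm released, 14 mm latched, 10 mm fully in (hard stop). Its spring lifts with 1.5 N plus 0.45 N per mm pushed in from released, so released keys yield from 1.5 N and the latched one only above 3.3 N
- key_d: one of four identical red caps, 28 x 28 mm; which name sits where in the row changes. Origin: centre of its top face, z up, axes as the console's. Top face above the deck: 18 mm released, 14 mm latched, 10 mm fully in (hard stop). Its spring lifts with 1.5 N plus 0.45 N per mm pushed in from released, so released keys yield from 1.5 N and the latched one only above 3.3 N
- relay: bystander: loose plug-in relay, pale box with black foot, 21 x 28 x 36 mm, 35 g, standing on the console's deck behind the keys; origin at the centre of its underside
- screwdriver: bystander: loose screwdriver with orange handle, 170 mm long, 26 mm high, lying on the bench on the robot's side of the console; origin under the middle of its length, x along its shank
- notepad: bystander: loose yellow block of notes, 75 x 75 x 18 mm, on the bench left of the console; origin at the centre of its underside
- tester: bystander: loose yellow hand-held tester, 150 x 75 x 42 mm, on the bench right of the console; origin at the centre of its underside

How it is judged:
On the way, in this order (a step that is already met when the one before it is completed fails the run):
1. the first key of the row, counted from the robot's left, is tapped with the fingers (((contact force between the fingers and key_a above 0.3 N and y of key_a in the frame of console between 0.06 and 0.09 m) or (contact force between the fingers and key_b above 0.3 N and y of key_b in the frame of console between 0.06 and 0.09 m) or (contact force between the fingers and key_c above 0.3 N and y of key_c in the frame of console between 0.06 and 0.09 m) or (contact force between the fingers and key_d above 0.3 N and y of key_d in the frame of console between 0.06 and 0.09 m))).
2. the second key of the row, counted from the robot's left, is tapped with the fingers (((contact force between the fingers and key_a above 0.3 N and y of key_a in the frame of console between 0.01 and 0.04 m) or (contact force between the fingers and key_b above 0.3 N and y of key_b in the frame of console between 0.01 and 0.04 m) or (contact force between the fingers and key_c above 0.3 N and y of key_c in the frame of console between 0.01 and 0.04 m) or (contact force between the fingers and key_d above 0.3 N and y of key_d in the frame of console between 0.01 and 0.04 m))).
3. the third key of the row, counted from the robot's left, is tapped with the fingers (((contact force between the fingers and key_a above 0.3 N and y of key_a in the frame of console between -0.04 and -0.01 m) or (contact force between the fingers and key_b above 0.3 N and y of key_b in the frame of console between -0.04 and -0.01 m) or (contact force between the fingers and key_c above 0.3 N and y of key_c in the frame of console between -0.04 and -0.01 m) or (contact force between the fingers and key_d above 0.3 N and y of key_d in the frame of console between -0.04 and -0.01 m))).
4. the fourth key of the row, counted from the robot's left, is tapped with the fingers (((contact force between the fingers and key_a above 0.3 N and y of key_a in the frame of console between -0.09 and -0.06 m) or (contact force between the fingers and key_b above 0.3 N and y of key_b in the frame of console between -0.09 and -0.06 m) or (contact force between the fingers and key_c above 0.3 N and y of key_c in the frame of console between -0.09 and -0.06 m) or (contact force between the fingers and key_d above 0.3 N and y of key_d in the frame of console between -0.09 and -0.06 m))).
5. the latched key is pressed and has popped up (z of key_a in the frame of console above 0.0868 m), for 0.1 s.
At the end, for the whole second after the job is handed in: all four keys stand released (top face within about 1 mm of 18 mm above the deck); the relay stands upright within 12 mm of where it was; the screwdriver, notes and tester lie within 20 mm of where they were (z of each of key_a, key_b, key_c, key_d in the frame of console above 0.0868 m and distance of relay from where it was at the start of the episode below 0.012 m and distance of each of screwdriver, notepad, tester from where it was at the start of the episode below 0.02 m and angle between relay's own z axis and vertical below 0.2 rad); the robot touches nothing.
It fails at once if a released key is pushed in as far as its click (5.5 mm) (z of any of key_b, key_c, key_d in the frame of console below 0.0825 m).
It fails at once if a key is pulled upwards out of its frame (z of any of key_a, key_b, key_c, key_d in the frame of console above 0.09 m).
It fails at once if a bystander is lifted, carried or pushed away (the relay 12 mm, the others 20 mm) (distance of relay from where it was at the start of the episode above 0.012 m or distance of any of screwdriver, notepad, tester from where it was at the start of the episode above 0.02 m).
It also fails if it takes over 48 s, if anything falls off the work surface, if the arm or the gripper's body presses on something with over 40 N, if the wrist force passes 120 N, or if a joint passes its speed limit or range.

ROBOT

A 7-joint arm with a two-finger parallel gripper is mounted at the origin on the work surface. World frame = base frame: x ahead of the robot, y to its left, z up, the work surface at z = 0. Lengths are in m, angles in rad, forces in N, time in s.
With the tool pointing down it reaches from about 0.4 to 0.875 m from the base axis. Payload 6.5 kg.
Tool frame: the origin (TCP) lies midway between the tips of the shut fingers; the grasp point (between the pads) lies 19 mm behind it; z points along the fingers, y is the direction in which the jaws open and shut (so a half turn about z gives the same grasp; the last joint's range is limited). The gripper opens to 85 mm and grips with 20 to 120 N. Pads are 22 mm wide; open, the fingers measure 114 mm over their backs; the gripper's body (76 mm by 85 mm) begins 54 mm behind the grasp point. The pads swing forward as they close: fully open they stand 13 mm farther back than shut.
Start: joints at [1.086, 0.536, -0.004, 1.538, 0.003, 1.067, -0.071], TCP at [0.264, -0.594, 0.231] pointing down, gripper open.
Joint ranges: [-2.7, 2.7], [-0.37, 2.16], [-1.27, 1.26], [0.24, 2.4], [-1.31, 4.45], [0.19, 1.91], [-2.76, 2.76]. Speed limits (rad/s): [2.39, 2.39, 3.14, 3.14, 3.14, 3.14, 3.14].

INTERFACE

Orientations are given as a unit quaternion [x, y, z, w].
In Python, from cell import r, imaging gives the robot as it stands.
- The arm moves only by the shell command python3 -m creep 'ROWS' [FORCE]. ROWS is JSON, a list of rows, each a list of 7 numbers: the shift along the tool's x, y, z scaled (see below), then the turn, a rotation vector about the tool's x, y, z scaled (see below), then the gripper command: -1 is fully open, 1 is shut, values between are in proportion. In form: [[x, y, z, wx, wy, wz, jaw], ...]. A call has exactly 10 rows; each row is the pose to reach, as a shift and turn from the pose commanded when the call began, along the tool's axes at that moment; what a row does not reach only later rows make up. The controller multiplies each number of a shift by 0.25 m and each number of a turn by 45 degrees. A row lasts 1/10 s, in which the tool goes at most 50 mm and 8.59 degrees, less where a joint would pass 70% of its speed; a pose out of reach is approached as far as the arm can. A call with a number of a shift or a turn outside -1 to 1 is refused whole. A call with a gripper value outside its range is refused whole. The fingers move at their own pace and stop on an object; FORCE is the grip in N (left out, the last holds). Time passes only in rows, so rows that repeat a pose let the fingers close, or fill a call up. It gives the time, the measured TCP pose, the force and the opening at its end, in the units of the state.
- r.get_obs(): the state, without advancing time (a new reading comes with each control period).
- imaging.snapshot(name): name is "scene" or "side" or "wrist"; returns (picture, depth): 384x512x3 uint8, red, green, blue; 384x512 float32, m along the optical axis (not along the pixel's ray), 0 where there is no reading.
- imaging.calibration(name): a dict with "camera_matrix" (3x3 intrinsics, pixels), "R" (3x3) and "t" (3): a world point X has camera coordinates R X + t. Camera axes: x right, y down, z forward; pixel columns grow to the right and rows downward; lengths in m; the calibration is good to about 2 mm. A picture is of the moment at which its call begins: read the wrist's pose just before it. calibration takes no time and is no camera call; for the wrist camera it gives the pose at the moment of the call.
- r.sign_off(): hands the job in, once; it reports no verdict.
The state is a dict: "time_s": time; "qpos": joint angles; "joint_vel": joint speeds; "effort": joint torques, N m; "eef_pos": TCP position; "tcp_rot": TCP orientation; "wrist_force": force on the tool from outside, world axes, zero at the start; "ft_torque": the same for the moment, N m; "grip_width": opening from 0.0 (shut) to 1.0 (fully open).
Only numpy, scipy, OpenCV 4.12 (cv2) and the standard library are available. Lean on these libraries where they do the work, as an engineer would, in place of code of your own. Each camera call takes 0.05 s, during which the arm holds its last target.

## Working session

There is one attempt and no reset: what is moved stays moved. The work goes in short steps, Python scripts to look and compute and a shell command to move; the robot and the scene stay as the last step left them, time stands still between calls to the robot, and variables do not carry over. Pictures are saved under pics/ and viewed, and the job is handed in when it is done.

```bash
mkdir -p pics; ls
python3 - <<'E'
from cell import r, imaging
import cv2,numpy as np
o=r.get_obs()
for k,v in o.items(): print(k,np.round(v,4))
for n in ("scene","side"):
    p,d=imaging.snapshot(n); cv2.imwrite(f"pics/{n}0.png",p[:,:,::-1]); np.save(f"pics/{n}0_d.npy",d); np.save(f"pics/{n}0.npy",p)
    c=imaging.calibration(n); print(n,{k:np.round(v,3).tolist() for k,v in c.items()})
E
```

```text
pics
time_s 0.0
qpos [ 1.0858  0.5372 -0.0044  1.5389  0.0026  1.0673 -0.0712]
joint_vel [ 0.0004  0.0002 -0.0007 -0.0014 -0.0013  0.0014  0.0005]
effort [-4.00000e-04 -5.83404e+01  1.04850e+00 -2.59100e+01  1.23000e-02
  9.70000e-03 -0.00000e+00]
eef_pos [ 0.2641 -0.5933  0.2304]
tcp_rot [ 9.781e-01  2.079e-01 -2.000e-04 -8.000e-04]
wrist_force [-0.6902 -0.5766  0.3849]
ft_torque [0.0164 0.0144 0.0245]
grip_width 0.999
scene {'camera_matrix': [[400.528, 0.0, 253.898], [0.0, 400.528, 193.568], [0.0, 0.0, 1.0]], 'R': [[-0.618, 0.786, -0.022], [0.434, 0.317, -0.843], [-0.656, -0.531, -0.537]], 't': [0.351, -0.199, 1.286]}
side {'camera_matrix': [[395.453, 0.0, 254.004], [0.0, 395.453, 193.559], [0.0, 0.0, 1.0]], 'R': [[0.882, -0.47, -0.015], [-0.318, -0.574, -0.755], [0.346, 0.671, -0.656]], 't': [-0.498, 0.282, 0.707]}
```

View pics/scene0.png

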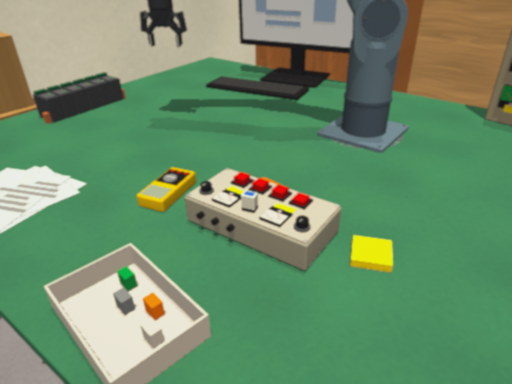

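View pics/side0.png

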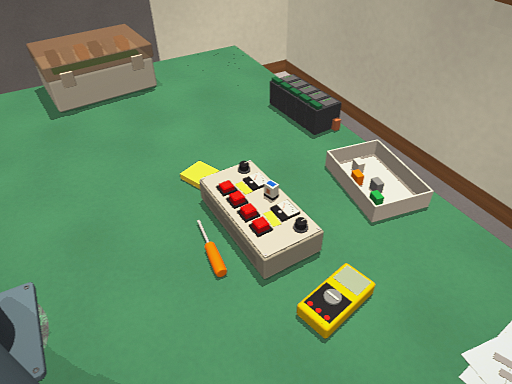

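The scene view shows the red keys at about (242,178), (261,184), (280,191) and (301,199). In the side view they are at about (226,187), (236,199), (248,212) and (261,226). Next I'll turn these into positions.

```bash
cat > h.py <<'E'
import numpy as np,cv2
from cell import r, imaging
def world(d,c):
    K,R,t=np.array(c["camera_matrix"]),np.array(c["R"]),np.array(c["t"])
    v,u=np.indices(d.shape)
    X=np.stack([(u-K[0,2])/K[0,0]*d,(v-K[1,2])/K[1,1]*d,d],-1)
    return (X-t)@R
def redmask(p):
    h=cv2.cvtColor(p,cv2.COLOR_RGB2HSV); 
    return (((h[...,0]<6)|(h[...,0]>174))&(h[...,1]>170)&(h[...,2]>90)).astype(np.uint8)
E
python3 - <<'E'
from h import *
for n in("scene","side"):
    p=np.load(f"pics/{n}0.npy");d=np.load(f"pics/{n}0_d.npy");c=imaging.calibration(n)
    W=world(d,c)
    m=redmask(p); k,l,s,ce=cv2.connectedComponentsWithStats(m)
    for i in range(1,k):
        if s[i,4]<25: continue
        q=W[(l==i)&(d>0)]
        top=q[q[:,2]>np.percentile(q[:,2],60)-0.003]
        print(n,ce[i].round(1),s[i,4],"med",np.median(q,0).round(4),"z90",np.percentile(q[:,2],[50,75,90]).round(4))
    # deck and console points
    sel=(W[...,2]>0.06)&(W[...,2]<0.075)&(d>0)&(W[...,0]>.3)&(W[...,0]<.9)&(abs(W[...,1])<.4)
    q=W[sel]; print("deck n",len(q),"z",np.median(q[:,2]), cv2.minAreaRect((q[:,:2]*1000).astype(np.float32)))
E
```

```text
scene [241.6 178.5] 140 med [ 0.5705 -0.0297  0.0862] z90 [0.0862 0.0885 0.0893]
scene [260.  184.9] 150 med [0.5683 0.019  0.0862] z90 [0.0862 0.0882 0.089 ]
scene [279.8 191.7] 159 med [0.5663 0.0689 0.0859] z90 [0.0859 0.0887 0.0893]
scene [300.7 199.3] 155 med [0.5613 0.1176 0.0835] z90 [0.0835 0.0847 0.0854]
deck n 4186 z 0.0703029358785228 ((598.014404296875, 40.89070129394531), (150.10169982910156, 299.6118469238281), 3.800363779067993)
side [226.2 186.3] 126 med [0.5507 0.1072 0.0833] z90 [0.0833 0.0843 0.0848]
side [236.6 197.6] 158 med [0.5528 0.0558 0.0867] z90 [0.0867 0.0882 0.0889]
side [248.  210.8] 168 med [0.5549 0.0061 0.0866] z90 [0.0866 0.0882 0.0886]
side [260.3 224.7] 189 med [ 0.5577 -0.0436  0.0869] z90 [0.0869 0.0882 0.0891]
side [317.9 310. ] 26 med [ 0.5696 -0.2398  0.0349] z90 [0.0349 0.0352 0.036 ]
side [326.6 317.1] 27 med [ 0.5747 -0.2587  0.0346] z90 [0.0346 0.0351 0.0353]
deck n 4497 z 0.06963645260412232 ((591.5665283203125, 39.447792053222656), (148.16259765625, 302.7415466308594), 3.2919936180114746)
```

The leftmost key's top sits at about 84 mm and the others at about 88 mm, so the left one looks latched. The console yaw is about 3.5° and the row centre is near (0.560, 0.038). I'll start the approach with the fingers shut.

```bash
python3 -m creep '[[0.06,-0.057,0,0,0,0.03,1],[0.17,-0.16,0,0,0,0.08,1],[0.29,-0.275,0,0,0,0.13,1],[0.41,-0.39,0,0,0,0.18,1],[0.53,-0.5,0,0,0,0.24,1],[0.65,-0.615,0,0,0,0.3,1],[0.77,-0.73,0,0,0,0.35,1],[0.88,-0.835,0,0,0,0.4,1],[0.96,-0.91,0,0,0,0.44,1],[1,-0.95,0,0,0,0.453,1]]' 20
cat > st.py <<'E'
from h import *
from scipy.spatial.transform import Rotation as Ro
import sys
def st(tgt=None):
    o=r.get_obs(); p=np.array(o["eef_pos"]); R=Ro.from_quat(o["tcp_rot"]).as_matrix()
    print("t",round(o["time_s"],2),"p",p.round(4),"x",R[:,0].round(3),"z",R[:,2].round(3),"F",np.round(o["wrist_force"],2),"g",round(o["grip_width"],3))
    if tgt is not None: print("scaled",(R.T@(np.array(tgt)-p)/0.25).round(4))
st([float(a) for a in sys.argv[1:4]] if len(sys.argv)>3 else None)
E
python3 st.py 0.555 0.1127 0.15
```

```text
time_s: 1.1
eef_pos: [0.3971, -0.2722, 0.2311]
tcp_rot: [0.999, 0.033, -0.0, -0.001]
wrist_force: [0.4, -0.0, -0.9]
grip_width: 0.004
t 1.1 p [ 0.3971 -0.2722  0.2311] x [ 0.998  0.066 -0.   ] z [-0.     0.001 -1.   ] F [ 0.41 -0.   -0.92] g 0.004
scaled [ 0.7314 -1.4944  0.3259]
```

```bash
python3 -m creep '[[0.05,-0.06,0,0,0,0,1],[0.13,-0.18,0,0,0,0,1],[0.22,-0.32,0,0,0,0,1],[0.31,-0.46,0,0,0,0,1],[0.4,-0.6,0,0,0,0,1],[0.49,-0.73,0,0,0,0,1],[0.57,-0.84,0,0,0,0,1],[0.63,-0.93,0,0,0,0,1],[0.67,-0.98,0,0,0,0,1],[0.69,-1,0,0,0,0,1]]'
python3 st.py 0.555 0.1127 0.10
```

```text
time_s: 2.1
eef_pos: [0.5529, -0.0135, 0.231]
tcp_rot: [0.999, 0.032, -0.0, -0.0]
wrist_force: [-0.3, -0.1, -0.6]
grip_width: -0.0
t 2.1 p [ 0.5529 -0.0135  0.231 ] x [ 0.998  0.065 -0.   ] z [-0.  0. -1.] F [-0.32 -0.15 -0.64] g -0.0
scaled [ 0.0414 -0.5031  0.5241]
```

```bash
python3 -m creep '[[0.01,-0.06,0.03,0,0,0,1],[0.02,-0.18,0.09,0,0,0,1],[0.03,-0.3,0.18,0,0,0,1],[0.035,-0.41,0.28,0,0,0,1],[0.04,-0.48,0.37,0,0,0,1],[0.041,-0.503,0.44,0,0,0,1],[0.041,-0.503,0.48,0,0,0,1],[0.041,-0.503,0.5,0,0,0,1],[0.041,-0.503,0.5,0,0,0,1],[0.041,-0.503,0.5,0,0,0,1]]'
python3 st.py 0.555 0.1127 0.083
python3 - <<'E'
from h import *
for n in("side","wrist"):
    p,d=imaging.snapshot(n); 
    if n=="side": p=cv2.resize(p[130:280,160:360],(800,600),interpolation=cv2.INTER_CUBIC)
    cv2.imwrite(f"pics/{n}1.png",p[:,:,::-1])
E
```

```text
time_s: 3.1
eef_pos: [0.5555, 0.1103, 0.107]
tcp_rot: [1.0, 0.031, 0.001, 0.0]
wrist_force: [-0.4, -0.4, 0.6]
grip_width: -0.002
t 3.1 p [0.5555 0.1103 0.107 ] x [0.998 0.061 0.001] z [ 0.001 -0.    -1.   ] F [-0.38 -0.36  0.61] g -0.002
scaled [-0.0017 -0.0096  0.0961]
```

View pics/side1.png

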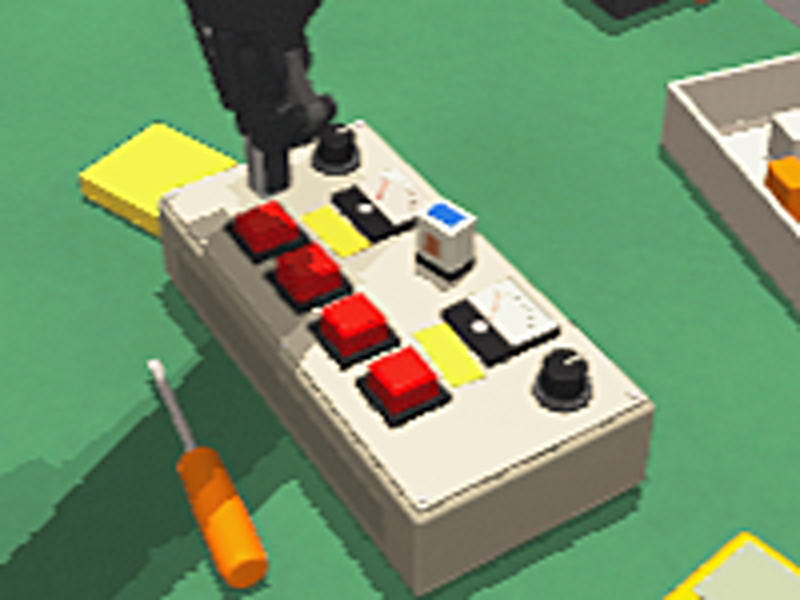

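View pics/wrist1.png

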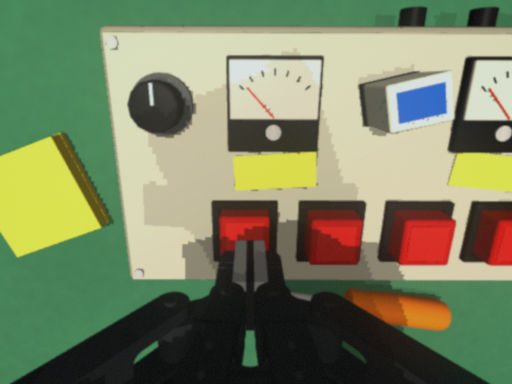

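The wrist view shows the fingertips at about (250,250), over the leftmost key near (245,232). The side view agrees. I'll check the key positions with the wrist depth.

```bash
python3 - <<'E'
from h import *
c=imaging.calibration("wrist")
p,d=imaging.snapshot("wrist"); W=world(d,c)
m=redmask(p); k,l,s,ce=cv2.connectedComponentsWithStats(m)
for i in range(1,k):
    if s[i,4]<200: continue
    q=W[(l==i)&(d>0)]; z=np.percentile(q[:,2],80)
    t=q[abs(q[:,2]-z)<.0025]
    print(ce[i].round(),s[i,4],"z",z.round(4),"min",t.min(0).round(4),"max",t.max(0).round(4))
K,R,t=map(np.array,(c["camera_matrix"],c["R"],c["t"]))
for X in ([.555,.1127,.084],[.558,.0628,.088],[.561,.0128,.088]):
    x=K@(R@np.array(X)+t); print(x[:2]/x[2])
E
python3 st.py
```

```text
[243. 227.] 1582 z 0.0836 min [0.5446 0.1004 0.0811] max [0.5681 0.128  0.0849]
[335. 237.] 2592 z 0.0875 min [0.5426 0.0504 0.085 ] max [0.571  0.0788 0.0892]
[426. 238.] 2565 z 0.0874 min [0.5457 0.0007 0.0849] max [0.5741 0.0291 0.089 ]
[501. 239.] 1087 z 0.0872 min [ 0.5482 -0.0348  0.0847] max [ 0.5757 -0.0204  0.0886]
[246.78875729 237.91719922]
[339.35587746 241.4692911 ]
[432.20352827 241.68410386]
t 3.25 p [0.5555 0.111  0.1071] x [0.998 0.062 0.001] z [ 0.001  0.    -1.   ] F [-0.32 -0.04 -0.22] g -0.004
```

The wrist camera agrees within 2 mm. Now the first tap, on the latched key, going only about 1 mm past contact.

```bash
python3 -m creep '[[0,-0.008,0.02,0,0,0,1],[0,-0.008,0.05,0,0,0,1],[0,-0.008,0.075,0,0,0,1],[0,-0.008,0.085,0,0,0,1],[0,-0.008,0.089,0,0,0,1],[0,-0.008,0.092,0,0,0,1],[0,-0.008,0.095,0,0,0,1],[0,-0.008,0.097,0,0,0,1],[0,-0.008,0.098,0,0,0,1],[0,-0.008,0.098,0,0,0,1]]'
python3 st.py
```

```text
time_s: 4.25
eef_pos: [0.5546, 0.1133, 0.0818]
tcp_rot: [1.0, 0.032, -0.0, 0.0]
wrist_force: [-2.2, -0.1, 3.5]
grip_width: -0.003
t 4.25 p [0.5546 0.1133 0.0818] x [ 0.998  0.063 -0.   ] z [-0. -0. -1.] F [-2.2  -0.09  3.5 ] g -0.003
```

Contact confirmed at 3.5 N with the tip at 82 mm, which fits a latched key. I'll lift and go to key 2.

```bash
python3 -m creep '[[0,0,-0.03,0,0,0,1],[0,0,-0.07,0,0,0,1],[0,0.01,-0.09,0,0,0,1],[0,0.05,-0.09,0,0,0,1],[0,0.1,-0.09,0,0,0,1],[0,0.15,-0.09,0,0,0,1],[0,0.19,-0.09,0,0,0,1],[0,0.2,-0.09,0,0,0,1],[0,0.2,-0.09,0,0,0,1],[0,0.2,-0.09,0,0,0,1]]'
python3 st.py 0.5575 0.0635 0.086
```

```text
time_s: 5.25
eef_pos: [0.5578, 0.064, 0.1042]
tcp_rot: [0.999, 0.032, -0.0, -0.0]
wrist_force: [-0.7, 1.0, -1.0]
grip_width: 0.0
t 5.25 p [0.5578 0.064  0.1042] x [ 0.998  0.064 -0.   ] z [-0.     0.001 -1.   ] F [-0.73  0.96 -0.96] g 0.0
scaled [-0.0013  0.0019  0.0729]
```

```bash
python3 -m creep '[[0,0,0.02,0,0,0,1],[0,0,0.045,0,0,0,1],[0,0,0.055,0,0,0,1],[0,0,0.06,0,0,0,1],[0,0,0.064,0,0,0,1],[0,0,0.068,0,0,0,1],[0,0,0.071,0,0,0,1],[0,0,0.073,0,0,0,1],[0,0,0.074,0,0,0,1],[0,0,0.074,0,0,0,1]]'
python3 st.py
```

```text
time_s: 6.25
eef_pos: [0.5578, 0.0635, 0.0858]
tcp_rot: [1.0, 0.032, -0.0, -0.0]
wrist_force: [-1.8, -0.4, 1.9]
grip_width: -0.002
t 6.25 p [0.5578 0.0635 0.0858] x [ 0.998  0.063 -0.   ] z [-0.  0. -1.] F [-1.77 -0.38  1.87] g -0.002
```

```bash
cat > avg.py <<'E'
from h import *
F=[]
for i in range(5):
    p,d=imaging.snapshot("wrist"); o=r.get_obs(); F.append(o["wrist_force"])
print(np.mean(F,0).round(2),np.std(F,0).round(2),np.round(o["eef_pos"],4),o["time_s"])
E
python3 avg.py
```

```text
[-2.23  0.76  2.7 ] [0.19 0.39 0.26] [0.5578 0.0635 0.0858] 6.5
```

Key 2 gives 2.7 N on average with 2.2 mm of travel, so it is released. On to key 3.

```bash
python3 -m creep '[[0,0,-0.03,0,0,0,1],[0,0,-0.06,0,0,0,1],[0,0.01,-0.073,0,0,0,1],[0,0.05,-0.073,0,0,0,1],[0,0.1,-0.073,0,0,0,1],[0,0.15,-0.073,0,0,0,1],[0,0.19,-0.073,0,0,0,1],[0,0.2,-0.073,0,0,0,1],[0,0.2,-0.073,0,0,0,1],[0,0.2,-0.073,0,0,0,1]]'
python3 st.py 0.5605 0.0135 0.0858
```

```text
time_s: 7.5
eef_pos: [0.5609, 0.0141, 0.104]
tcp_rot: [0.999, 0.032, -0.0, -0.0]
wrist_force: [0.2, -0.5, 0.3]
grip_width: 0.002
t 7.5 p [0.5609 0.0141 0.104 ] x [ 0.998  0.064 -0.   ] z [-0.     0.001 -1.   ] F [ 0.24 -0.5   0.31] g 0.002
scaled [-0.0019  0.0024  0.0726]
```

```bash
python3 -m creep '[[0,0,0.02,0,0,0,1],[0,0,0.045,0,0,0,1],[0,0,0.055,0,0,0,1],[0,0,0.06,0,0,0,1],[0,0,0.064,0,0,0,1],[0,0,0.068,0,0,0,1],[0,0,0.071,0,0,0,1],[0,0,0.073,0,0,0,1],[0,0,0.073,0,0,0,1],[0,0,0.073,0,0,0,1]]'
python3 avg.py
```

```text
time_s: 8.5
eef_pos: [0.5611, 0.0136, 0.0859]
tcp_rot: [1.0, 0.032, 0.0, -0.0]
wrist_force: [-2.3, 0.3, 2.2]
grip_width: 0.002
[-1.56  0.91  2.77] [0.48 0.59 0.4 ] [0.5611 0.0136 0.0858] 8.75
```

Key 3 gives 2.8 N and is released. On to key 4.

```bash
python3 -m creep '[[0,0,-0.03,0,0,0,1],[0,0,-0.06,0,0,0,1],[0,0.01,-0.073,0,0,0,1],[0,0.05,-0.073,0,0,0,1],[0,0.1,-0.073,0,0,0,1],[0,0.15,-0.073,0,0,0,1],[0,0.19,-0.073,0,0,0,1],[0,0.2,-0.073,0,0,0,1],[0,0.2,-0.073,0,0,0,1],[0,0.2,-0.073,0,0,0,1]]'
python3 st.py 0.564 -0.0365 0.0858
```

```text
time_s: 9.75
eef_pos: [0.5641, -0.0358, 0.1039]
tcp_rot: [0.999, 0.032, -0.0, -0.0]
wrist_force: [-1.2, 0.4, -0.4]
grip_width: 0.002
t 9.75 p [ 0.5641 -0.0358  0.1039] x [ 0.998  0.063 -0.   ] z [-0.     0.001 -1.   ] F [-1.2   0.43 -0.37] g 0.002
scaled [-0.0006  0.0029  0.0726]
```

```bash
python3 -m creep '[[0,0,0.02,0,0,0,1],[0,0,0.045,0,0,0,1],[0,0,0.055,0,0,0,1],[0,0,0.06,0,0,0,1],[0,0,0.064,0,0,0,1],[0,0,0.068,0,0,0,1],[0,0,0.071,0,0,0,1],[0,0,0.073,0,0,0,1],[0,0,0.073,0,0,0,1],[0,0,0.073,0,0,0,1]]'
python3 avg.py
```

```text
time_s: 10.75
eef_pos: [0.5642, -0.0363, 0.0859]
tcp_rot: [1.0, 0.032, 0.0, -0.0]
wrist_force: [-1.2, 0.1, 2.2]
grip_width: 0.002
[-1.64  0.72  2.48] [0.79 0.52 0.16] [ 0.5643 -0.0363  0.0859] 11.0
```

Key 4 gives 2.5 N at 86 mm and is released. The latched one is key 1, by both the camera and the tap, so I'm going back to it.

```bash
python3 -m creep '[[0,0,-0.04,0,0,0,1],[0,-0.01,-0.1,0,0,0,1],[0,-0.06,-0.12,0,0,0,1],[0,-0.16,-0.12,0,0,0,1],[0,-0.28,-0.12,0,0,0,1],[0,-0.4,-0.12,0,0,0,1],[0,-0.51,-0.12,0,0,0,1],[0,-0.58,-0.12,0,0,0,1],[0,-0.6,-0.1,0,0,0,1],[0,-0.6,-0.1,0,0,0,1]]'
python3 st.py 0.5548 0.1132 0.08
```

```text
time_s: 12.0
eef_pos: [0.5542, 0.1143, 0.1105]
tcp_rot: [0.999, 0.032, -0.0, -0.0]
wrist_force: [-1.5, -0.6, -0.1]
grip_width: 0.003
t 12.0 p [0.5542 0.1143 0.1105] x [ 0.998  0.065 -0.001] z [-0.001  0.    -1.   ] F [-1.54 -0.59 -0.06] g 0.003
scaled [0.0023 0.0047 0.1219]
```

```bash
python3 -m creep '[[0,0.004,0.03,0,0,0,1],[0,0.004,0.065,0,0,0,1],[0,0.004,0.09,0,0,0,1],[0,0.004,0.1,0,0,0,1],[0,0.004,0.108,0,0,0,1],[0,0.004,0.115,0,0,0,1],[0,0.004,0.12,0,0,0,1],[0,0.004,0.124,0,0,0,1],[0,0.004,0.127,0,0,0,1],[0,0.004,0.128,0,0,0,1]]'
python3 avg.py
```

```text
time_s: 13.0
eef_pos: [0.5547, 0.1119, 0.0799]
tcp_rot: [1.0, 0.031, -0.0, 0.0]
wrist_force: [-6.5, -3.2, 16.9]
grip_width: 0.002
[-6.21 -3.65 15.2 ] [0.12 0.56 0.28] [0.5547 0.1119 0.0799] 13.25
```

It is at the hard stop: z is 79.9 mm at 15 N. Letting go.

```bash
python3 -m creep '[[0,0,-0.01,0,0,0,1],[0,0,-0.025,0,0,0,1],[0,0,-0.05,0,0,0,1],[0,0,-0.1,0,0,0,1],[0,0,-0.18,0,0,0,1],[0,0,-0.26,0,0,0,1],[0,0,-0.34,0,0,0,1],[0,0,-0.41,0,0,0,1],[0,0,-0.46,0,0,0,1],[0,0,-0.48,0,0,0,1]]'
python3 - <<'E'
from h import *
for n in("scene","side","wrist"):
    c=imaging.calibration(n);p,d=imaging.snapshot(n);W=world(d,c)
    cv2.imwrite(f"pics/{n}2.png",p[:,:,::-1])
    m=redmask(p);k,l,s,ce=cv2.connectedComponentsWithStats(m)
    for i in range(1,k):
        if s[i,4]<60: continue
        q=W[(l==i)&(d>0)]; print(n,ce[i].round(),np.median(q,0).round(4),"z75/90",np.percentile(q[:,2],[75,90]).round(4))
E
python3 st.py
```

```text
time_s: 14.25
eef_pos: [0.5556, 0.1128, 0.2005]
tcp_rot: [0.999, 0.032, 0.001, -0.0]
wrist_force: [-0.4, 0.7, -0.7]
grip_width: 0.004
scene [242. 179.] [ 0.5704 -0.0305  0.0862] z75/90 [0.0884 0.0892]
scene [260. 185.] [0.5686 0.019  0.0864] z75/90 [0.0885 0.0892]
scene [280. 191.] [0.5645 0.0681 0.0867] z75/90 [0.0885 0.0892]
scene [301. 198.] [0.5616 0.1168 0.0872] z75/90 [0.0885 0.0893]
side [226. 186.] [0.5495 0.1055 0.0866] z75/90 [0.0878 0.0888]
side [236. 198.] [0.5522 0.056  0.0866] z75/90 [0.0878 0.0889]
side [248. 211.] [0.5551 0.0062 0.0866] z75/90 [0.0881 0.089 ]
side [260. 225.] [ 0.5576 -0.0429  0.0868] z75/90 [0.0881 0.0888]
wrist [309. 187.] [0.5581 0.0648 0.0869] z75/90 [0.0874 0.0879]
wrist [249. 188.] [0.555  0.1137 0.087 ] z75/90 [0.0874 0.0879]
wrist [370. 189.] [0.5601 0.0156 0.0869] z75/90 [0.0874 0.0879]
wrist [432. 188.] [ 0.5637 -0.0341  0.0868] z75/90 [0.0873 0.0878]
t 14.4 p [0.5547 0.1124 0.1986] x [ 0.998  0.063 -0.   ] z [-0. -0. -1.] F [-0.7  -0.44 -0.72] g -0.002
```

View pics/side2.png

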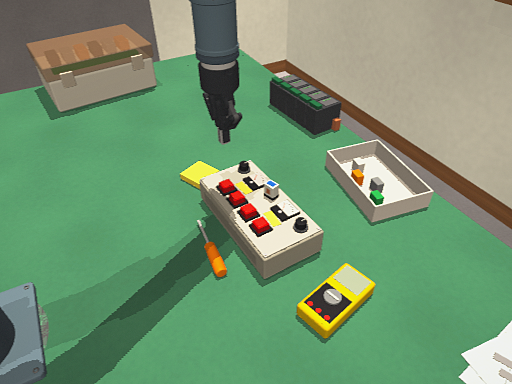

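All four keys, near (226,186) to (260,225), now stand at the same height. The relay (271,188), screwdriver (213,250), notes (200,173) and tester (337,300) haven't moved, and the fingers are clear of everything.

```bash
python3 -c "
from cell import r
print(r.sign_off())"
```

```text
the job is handed in; nothing more can be done
None
```

I tapped all four keys from left to right, and the leftmost was the latched one. I then pressed it to its stop and let go, and it popped back up.

- **Taps:** The latched key gave 3.5 N with the fingertips at 82 mm above the bench. The other three gave about 2.5–2.8 N at 86 mm, pushed in only about 2 mm, so none of them came near the 5.5 mm click. The force readings vary by roughly 0.5–1 N, so the first depth picture, with that cap 4 mm lower than the others, was the clearer evidence.
- **Press:** The key reached its hard stop at 79.9 mm with about 15 N.
- **Last checks:** All three cameras show the four key tops level at about 88 mm. The relay, screwdriver, notes and tester look unmoved in the side view; I judged that by eye and did not measure it. The fingers were clear of everything at hand-in, at about 14.4 s.

No check failed or disagreed. The job is handed in; it reports no verdict.

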